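# Brake the chopper wheel with the index pin and lock it

### The job

The perforated chopper wheel is being turned by its slipping drive. Keep your fingers off it: take the red-headed index pin out of its grey block, put it down through the slot of the blue gate and press its tip on the wheel just hard enough to slow it to a crawl (a few newtons, never down to its hard stop), so that the wheel's hole comes to rest under the slot and the pin drops in. Then push the pin fully home with its collar down on the gate and let go, leaving the wheel locked and the dropper bottle, mirror and amber filter undisturbed.

Things in the scene. Friction and masses are not known exactly. Their poses are not given: they have to be found in the camera images.
- chopper_stand: Fixed stand of the chopper wheel: dark round base 132 mm across and 10 mm high, a post on its -x side (97 mm from the axis, to 62 mm high) carrying a blue gate plate 72 x 40 x 8 mm that overhangs the wheel; nothing on it is higher than 73 mm. Under the wheel, in line with the gate slot, a foot socket (slot 20 x 16 mm, its top 28 mm up) takes the end of the pin. Origin: centre of the base's underside, on the wheel's vertical axis; z up.
- gate_slot (a point): Centre of the mouth of the slot in the blue gate, on the gate's top face, 70 mm above the work surface, 45 mm from the wheel axis. The slot goes straight down through the 8 mm plate: 19 mm long along x (radial to the wheel), 15 mm wide along y (tangential), mouth chamfered 2 mm. Axes as chopper_stand.
- wheel_hole (a point): Centre of the wheel's only hole, on the wheel's top face; it turns with the wheel at 45 mm radius. The hole goes through the 8 mm thick aluminium wheel: 19 mm radially, 15 mm tangentially; a yellow T mark on the hub side points at it. The wheel is 127 mm across, its flat top face 50 mm above the work surface (12 mm below the gate's underside).
- chopper_wheel (a joint): Wheel angle (rad), unwrapped, growing anticlockwise seen from above; the hole is under the gate slot at every multiple of 2 pi. A weak slipping drive (0.11 N m) turns it at about 4.5 rad/s and brings it back to speed in about 0.5 s whenever let go; at 45 mm radius a downward push of about 4 N (3 to 5, friction varies) just stops it, less only slows it.
- wheel_float (a joint): How far (m) the wheel is pushed down on its soft spring: 0 = up (normal), 0.012 = hard stop. It yields from 1 N, then 0.4 N per mm; let go, it rises at once, so a pin that presses the wheel down is swallowed when the hole comes slowly under it, and the push on the pin then vanishes.
- index_pin: Loose pin, about 70 g, upright: steel shank 12 mm thick, 52 mm long, 2 mm chamfer at the tip; collar 28 mm across, 4 mm thick; red ribbed round head 22 mm across, 30 mm tall (grip there). Origin: centre of the tip, z up: collar underside at +52 mm, top at +86 mm. It starts in the grey block, collar on its top. Fully home, its tip is 52 mm below the gate's top, through wheel and foot socket.
- pin_block: Fixed grey parking block 40 x 40 x 60 mm with a 16 mm hole from its top; the pin stands in it with its tip 8 mm above the work surface. Origin: centre of its underside.
- dropper_bottle: Bystander: amber dropper bottle, 32 mm across, 105 mm tall, upright. Origin: centre of the underside.
- amber_filter: Bystander: framed amber filter lying flat, 50 x 50 x 9 mm. Origin: centre of the underside.
- mirror: Bystander: mirror mount on its post, 51 x 52 x 106 mm, upright. Origin: centre of the underside.
Not all that is in view belongs to the job. Leave any green or turquoise look-alike of the index_pin alone.

How it is judged:
By the outcome, as a careful person would: the job done as asked, in the order asked, and still so for the second after the job is handed in, with the robot touching nothing.
It also fails if it takes over 58 s, if anything falls off the work surface, if the arm or the gripper's body presses on something with over 40 N, if the wrist force passes 120 N, or if a joint passes its speed limit or range.

### The arm

A 6-joint arm with a two-finger parallel gripper is mounted at the origin on a cart in front of the work surface, level with it; the furniture and walls round the work are solid. World frame = base frame: x ahead of the robot, y to its left, z up, the work surface at z = 0. Lengths are in mm, angles in rad, forces in N, time in s.
With the tool pointing down it reaches from about 300 to 875 mm from the base axis. Payload 6.4 kg.
Tool frame: the origin (TCP) lies midway between the tips of the shut fingers; the grasp point (between the pads) lies 19 mm behind it (r.grip_depth is the distance from the TCP to the grasp point, in mm); z points along the fingers, y is the line along which they close (so a half turn about z gives the same grasp; the last joint's range is limited). The gripper opens to 88 mm and grips with 3 to 60 N. Pads are 18 mm wide; open, the fingers measure 123 mm over their backs; the gripper's body (75 mm by 187 mm) begins 45 mm behind the grasp point.
Start: joints at [0.968, 0.181, 1.607, -0, 1.354, -0.206], TCP at [222.21, 530.343, 199.214] pointing down, gripper open.
Joint ranges: [-2.99, 2.99], [-0.89, 2.07], [0.3, 2.58], [-1.14, 4.28], [0, 2.63], [-3.12, 3.12]. Speed limits (rad/s): [2.57, 2.57, 3.01, 3.14, 3.14, 3.14].

### API

Orientations are given as a rotation vector (axis times angle).
In Python, from cell import r gives the robot as it stands. The module is installed in compiled form; this text tells all that it offers.
- The arm moves only by the shell command python3 -m jog 'ROWS' [FORCE]. ROWS is JSON, a list of rows, each an object of numbers: "x", "y", "z": the shift along the tool's x, y, z in m; "turn": the turn about the tool's z in rad; "claw": the closure in counts, from 0 (fully open) to 255 (shut). In form: [{"x": .., "y": .., "z": .., "turn": .., "claw": ..}, ...]. A call has 1 to 8 rows; each row is the pose to reach, as a shift and turn from the pose commanded when the call began, along the tool's axes at that moment; what a row does not reach only later rows make up. A row lasts 1/10 s, in which the tool goes at most 50 mm and 8.59 degrees, less where a joint would pass 70% of its speed; a pose out of reach is approached as far as the arm can. A call with a gripper value outside its range is refused whole. The fingers move at their own pace and stop on an object; FORCE is the grip in N (left out, the last holds). Time passes only in rows, so rows that repeat a pose let the fingers close. It gives the time, the measured TCP pose, the force, the opening and the grip force at its end, in the units of the state.
- r.read_state(): the state, without advancing time (a new reading comes with each control period).
- r.camera(name): name is "side" or "top"; returns a dict with "frame" (400x640x3 uint8, red, green, blue), "camera_matrix" (3x3 intrinsics, pixels), "distortion" ([k1, k2, p1, p2, k3] as OpenCV has them; the pictures are not rectified), "cam_to_world" (4x4, takes a point from camera to world coordinates). Camera axes: x right, y up, looking along -z (the intrinsics and any distortion apply to the point x, -y, -z); pixel columns grow to the right and rows downward; lengths in mm; the calibration is good to about 2 mm. A picture is of the moment at which its call begins. There is no depth.
- r.finish_job(): hands the job in; it is judged then, once.
Trained networks look in a picture, given as the dict that the camera call returned (one of the last four; its "shot" number tells which), for a name from the list of things; names that differ only in an ending like _2 or _b are one class to them, and where a whole thing is asked for, a point or a joint stands for the part that bears it (a point fixed in the world has none). Each returns a list of dicts, best first, with "score" (0 to 1); they miss things now and then, are a little off and sometimes report something else, mostly with a low value. They report only what shows in the picture. A call takes as long as a camera call. They do not tell look-alikes from the thing itself.
- r.recognise(picture, thing): "point" ([column, row] in pixels, amid what is visible of it).
- r.landmark_of(picture, thing): "point" ([column, row] in pixels: a listed point, or the origin of a listed thing).
The state is a dict: "time": time; "joint_positions": joint angles; "joint_velocities": joint speeds; "joint_efforts": joint torques, N m; "eef_pos": TCP position; "orientation": TCP orientation; "force": force on the tool from outside, world axes, zero at the start; "wrist_torque": the same for the moment, N m; "gripper_width": finger opening in mm; "grasp_force": force on a finger pad.
Only numpy, scipy, OpenCV 4.12 (cv2) and the standard library are available. Lean on these libraries where they do the work, as an engineer would, in place of code of your own. Each camera call takes 0.05 s, during which the arm holds its last target. There are 200 camera calls.

## Working session

There is one attempt and no reset: what is moved stays moved. The work goes in short steps, Python scripts to look and compute and a shell command to move; the robot and the scene stay as the last step left them, time stands still between calls to the robot, and variables do not carry over. Pictures are saved under pics/ and viewed, at most 10 in all, crops included, and the job is handed in when it is done.

```bash
mkdir -p pics; cat > h.py <<'E'
from cell import r
import numpy as np, cv2
from scipy.spatial.transform import Rotation as R
def ray(c,p):
    u=cv2.undistortPoints(np.array([[p]],float),np.array(c["camera_matrix"],float),np.array(c["distortion"],float))[0,0]
    T=np.array(c["cam_to_world"]); return T[:3,3],T[:3,:3]@np.array([u[0],-u[1],-1.])
def at_z(c,p,z):
    o,d=ray(c,p); return o+d*(z-o[2])/d[2]
def tri(c1,p1,c2,p2):
    o1,d1=ray(c1,p1);o2,d2=ray(c2,p2)
    s=np.linalg.lstsq(np.c_[d1,-d2],o2-o1,rcond=None)[0]
    a,b=o1+d1*s[0],o2+d2*s[1]; return (a+b)/2,np.linalg.norm(a-b)
def tool(w):
    s=r.read_state(); return R.from_rotvec(s["orientation"]).as_matrix().T@(np.array(w)-s["eef_pos"])
def save(c,n,crop=None,k=1):
    f=c["frame"][:,:,::-1]
    if crop: f=f[crop[1]:crop[3],crop[0]:crop[2]]
    cv2.imwrite("pics/"+n,cv2.resize(f,None,fx=k,fy=k,interpolation=cv2.INTER_CUBIC))
E
python3 - <<'E'
from h import *
np.set_printoptions(precision=1,suppress=True)
t=r.camera("top");s=r.camera("side")
save(t,"t0.png");save(s,"s0.png")
for n in ["index_pin","gate_slot","wheel_hole","chopper_stand","pin_block","dropper_bottle","amber_filter","mirror"]:
    for nm,c in(("top",t),("side",s)):
        print(n,nm,[(np.round(d["point"],1).tolist(),round(d["score"],2)) for d in r.landmark_of(c,n)[:4]])
for c in(t,s): print(np.array(c["cam_to_world"])[:3,3])
st=r.read_state();print(st["time"],R.from_rotvec(st["orientation"]).as_matrix(),st["force"])
E
```

```text
index_pin top [([401.4, 209.1], 0.66), ([403.2, 235.1], 0.63), ([392.5, 179.7], 0.41)]
index_pin side [([403.6, 240.5], 0.7), ([411.1, 278.4], 0.7)]
gate_slot top [([316.9, 221.4], 0.55), ([236.6, 221.9], 0.39)]
gate_slot side [([307.6, 215.5], 0.57)]
wheel_hole top [([309.1, 215.8], 0.74), ([403.0, 212.8], 0.67), ([319.8, 219.6], 0.19)]
wheel_hole side [([307.2, 226.4], 0.93)]
chopper_stand top [([326.8, 206.3], 0.91), ([311.3, 214.4], 0.18)]
chopper_stand side [([327.8, 241.6], 0.6)]
pin_block top [([397.5, 210.4], 0.6)]
pin_block side [([409.9, 257.3], 0.52)]
dropper_bottle top [([234.6, 219.2], 0.63)]
dropper_bottle side [([223.7, 229.5], 0.7)]
amber_filter top [([335.2, 149.8], 0.8)]
amber_filter side [([345.4, 210.3], 0.51)]
mirror top [([274.3, 148.0], 0.59)]
mirror side [([287.9, 204.5], 0.73)]
[ 493.3  -71.6 1108. ]
[-155.4 -299.4  463.3]
0.9 [[-0.9  0.4  0. ]
 [ 0.4  0.9  0. ]
 [-0.   0.  -1. ]] [ 0.  -0.1  0.3]
```

View pics/t0.png

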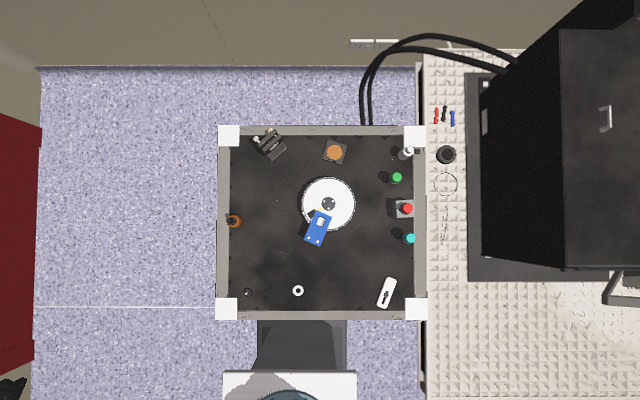

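View pics/s0.png

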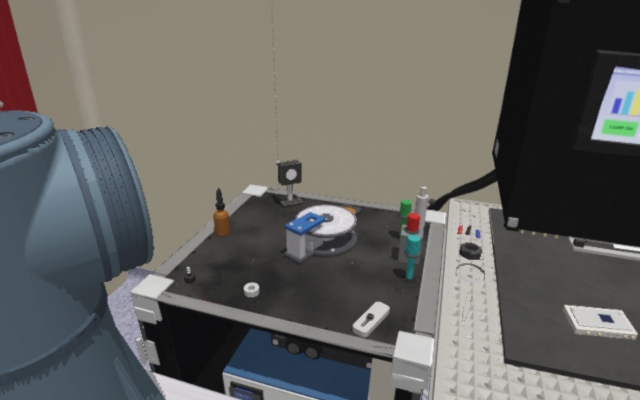

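Top view: three pin-like things: green (397,177), red on the grey block (407,209), and turquoise (410,238). The red one in the grey block fits the description. The blue gate is at (318,229), the wheel at (328,204), the bottle at (234,220), the mirror at (270,145) and the filter at (335,152). In the side view the red head is at (413,220) and the gate at (305,222).

```bash
python3 - <<'E'
from h import *
np.set_printoptions(precision=1,suppress=True)
t=r.camera("top");s=r.camera("side")
a=t["frame"][110:310,220:420];b=s["frame"][170:290,280:440]
A=cv2.resize(a[50:150,60:200],(560,400),interpolation=cv2.INTER_CUBIC);B=cv2.resize(b[:,:80],(0,0),fx=2.5,fy=2.5,interpolation=cv2.INTER_CUBIC);C=cv2.resize(b[:,80:],(200,300),interpolation=cv2.INTER_CUBIC)
o=np.zeros((600,780,3),np.uint8);o[:400,:560]=A;o[:300,560:760]=B;o[300:600,560:760]=C
cv2.imwrite("pics/c1.png",o[:,:,::-1])
def blob(c,lo,box):
    x0,y0,x1,y1=box;f=cv2.cvtColor(c["frame"],cv2.COLOR_RGB2HSV)[y0:y1,x0:x1].astype(int)
    h,sa,v=f[...,0],f[...,1],f[...,2]
    m=(sa>120)&(v>60)&(((h<8)|(h>172)) if lo=="r" else ((h>100)&(h<125)))
    ys,xs=np.nonzero(m);return np.array([xs.mean()+x0,ys.mean()+y0]),(xs.min()+x0,ys.min()+y0,xs.max()+x0,ys.max()+y0),len(xs),(xs+x0,ys+y0)
rt=blob(t,"r",(390,190,425,225));rs=blob(s,"r",(395,195,430,245))
print("red",rt[:3],rs[:3],at_z(t,rt[0],90),tri(t,rt[0],s,rs[0]))
bt=blob(t,"b",(295,200,340,255))
x,y=bt[3]; rect=cv2.minAreaRect(np.c_[x,y].astype(np.float32)); print("gate",bt[:3],rect)
for p in cv2.boxPoints(rect): print(at_z(t,p,70))
print("slot",[(d["point"],at_z(t,d["point"],70)) for d in r.landmark_of(t,"gate_slot")[:2]],[d["point"] for d in r.landmark_of(s,"gate_slot")[:1]])
g=cv2.cvtColor(t["frame"],cv2.COLOR_RGB2HSV);m=((g[...,2]>150)&(g[...,1]<60)).astype(np.uint8);m[:170]=0;m[240:]=0;m[:,:295]=0;m[:,360:]=0
ys,xs=np.nonzero(m);print(xs.min(),xs.max(),ys.min(),ys.max());(c,rad)=cv2.minEnclosingCircle(np.c_[xs,ys].astype(np.float32));print("wheel",c,rad,at_z(t,c,50))
for n,q in(("bottle",(234,219)),("mirror",(274,148)),("filt",(335,151)),("green",(397,177)),("turq",(410,238))):print(n,at_z(t,q,40))
E
```

```text
red (array([406.4, 207.8]), (np.int64(401), np.int64(203), np.int64(412), np.int64(213)), 95) (array([412.8, 221.9]), (np.int64(407), np.int64(213), np.int64(419), np.int64(231)), 203) [ 535.3 -264.8   90. ] (array([ 535.6, -266. ,   81.6]), np.float64(0.8063779590476694))
gate (array([317.1, 228.6]), (np.int64(303), np.int64(211), np.int64(331), np.int64(245)), 473) ((317.3448486328125, 227.862060546875), (18.120288848876953, 31.77616310119629), 23.198591232299805)
[465.7 -34.3  70. ]
[531.5 -62.4  70. ]
[ 515.5 -100.    70. ]
[449.7 -71.9  70. ]
slot [([320.8, 219.6], array([509.2, -74.9,  70. ]))] [[311.5, 217.1]]
302 355 176 238
wheel (322.9660339355469, 208.24078369140625) 33.77176284790039 [535.6 -79.9  50. ]
bottle [510.6 126.6  40. ]
mirror [677.  35.  40.]
filt [ 670.3 -107.9   40. ]
green [ 609.5 -252.9   40. ]
turq [ 467.3 -282.1   40. ]
```

View pics/c1.png

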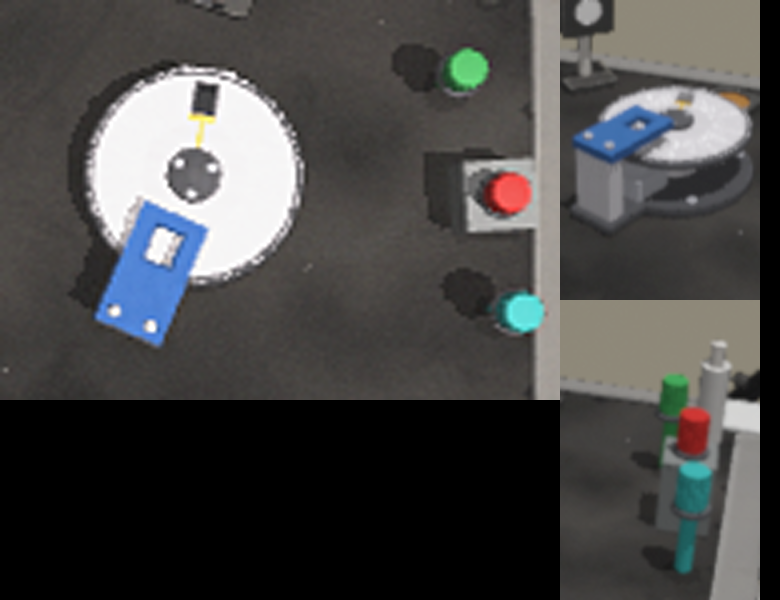

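The crop confirms the red-headed pin standing in the grey block (crop (510,193), top-view px (406.5,208)). Green at (397,177) and turquoise at (410,238) stand free, so they are look-alikes. The slot is at px (321,221.5), the hub at (328,203.5).

```bash
python3 - <<'E'
from h import *
np.set_printoptions(precision=2,suppress=True)
t=r.camera("top")
g=t["frame"].astype(int);
# hub: dark blob inside wheel
sub=g[194:213,318:338].max(2)<110
n,l,st,ce=cv2.connectedComponentsWithStats(sub.astype(np.uint8));print(st,ce+[318,194])
s=at_z(t,(321.0,221.2),70);h=at_z(t,(328.0,203.4),54);print("slot",s,"hub",h,s-h)
print("slot from hub",h-45*np.array([.92,-.393,0]))
print(r.read_state()["time"],R.from_rotvec(r.read_state()["orientation"]).as_matrix())
print("to pin z160",tool([535.5,-265.5,160]))
E
```

```text
[[  0   0  20  19 307]
 [  4   4  13  13  70]
 [ 14  11   2   2   3]] [[327.64 202.9 ]
 [326.67 203.34]
 [332.67 205.33]]
slot [505.57 -75.34  70.  ] hub [546.64 -91.4   54.  ] [-41.07  16.06  16.  ]
slot from hub [505.24 -73.72  54.  ]
1.15 [[-0.92  0.39  0.  ]
 [ 0.39  0.92 -0.  ]
 [-0.   -0.   -1.  ]]
to pin z160 [-596.48 -612.96   39.24]
```

```bash
J='python3 -m jog'; $J '[{"x":-0.597,"y":-0.613,"z":0.0,"turn":0,"claw":120},{"x":-0.597,"y":-0.613,"z":0.0,"turn":0,"claw":120},{"x":-0.597,"y":-0.613,"z":0.0,"turn":0,"claw":120},{"x":-0.597,"y":-0.613,"z":0.0,"turn":0,"claw":120},{"x":-0.597,"y":-0.613,"z":0.0,"turn":0,"claw":120},{"x":-0.597,"y":-0.613,"z":0.0,"turn":0,"claw":120},{"x":-0.597,"y":-0.613,"z":0.0,"turn":0,"claw":120},{"x":-0.597,"y":-0.613,"z":0.0,"turn":0,"claw":120}]'
python3 -c "
from h import *
print(tool([535.5,-265.5,160]))"
```

```text
time: 1.95
eef_pos: [369.3, 156.4, 199.7]
orientation: [0.618, 3.079, 0.001]
force: [0.5, -0.0, -0.0]
gripper_width: 46.7
grasp_force: 0.0
[-316.15754285 -325.06346196   39.8117207 ]
```

```bash
J='python3 -m jog'; $J '[{"x":-0.316,"y":-0.325,"z":0.02,"turn":0,"claw":120},{"x":-0.316,"y":-0.325,"z":0.02,"turn":0,"claw":120},{"x":-0.316,"y":-0.325,"z":0.02,"turn":0,"claw":120},{"x":-0.316,"y":-0.325,"z":0.02,"turn":0,"claw":120},{"x":-0.316,"y":-0.325,"z":0.02,"turn":0,"claw":120},{"x":-0.316,"y":-0.325,"z":0.02,"turn":0,"claw":120},{"x":-0.316,"y":-0.325,"z":0.02,"turn":0,"claw":120},{"x":-0.316,"y":-0.325,"z":0.02,"turn":0,"claw":120}]'
python3 -c "
from h import *
print(tool([535.5,-265.5,160]))"
```

```text
time: 2.75
eef_pos: [515.5, -216.0, 181.6]
orientation: [0.62, 3.079, -0.0]
force: [0.7, 1.1, 0.1]
gripper_width: 46.8
grasp_force: 0.0
[-37.5728813  -37.94574138  21.56811025]
```

```bash
J='python3 -m jog'; $J '[{"x":-0.038,"y":-0.038,"z":0.02,"turn":0,"claw":120},{"x":-0.038,"y":-0.038,"z":0.06,"turn":0,"claw":120},{"x":-0.038,"y":-0.038,"z":0.06,"turn":0,"claw":120},{"x":-0.038,"y":-0.038,"z":0.06,"turn":0,"claw":120}]'
python3 - <<'E'
from h import *
s=r.camera("side");t=r.camera("top")
a=t["frame"][170:250,340:440];b=s["frame"][130:290,340:500]
o=np.zeros((480,790,3),np.uint8);o[:312,:390]=cv2.resize(a,(390,312));o[:400,390:]=cv2.resize(b,(400,400));cv2.imwrite("pics/g.png",o[:,:,::-1])
print(tool([535.5,-265.5,66]))
f=cv2.cvtColor(s["frame"],cv2.COLOR_RGB2HSV).astype(int)[195:245,395:430];m=(f[...,1]>120)&(f[...,2]>60)&((f[...,0]<8)|(f[...,0]>172))
print([q.mean() for q in np.nonzero(m)])
E
```

```text
time: 3.15
eef_pos: [534.6, -262.7, 120.9]
orientation: [-0.619, -3.077, -0.002]
force: [0.4, 0.1, 0.2]
gripper_width: 46.6
grasp_force: 0.0
[-3.71025520e-02 -2.38578728e+00  5.75769929e+01]
[np.float64(27.555555555555557), np.float64(17.87878787878788)]
```

View pics/g.png

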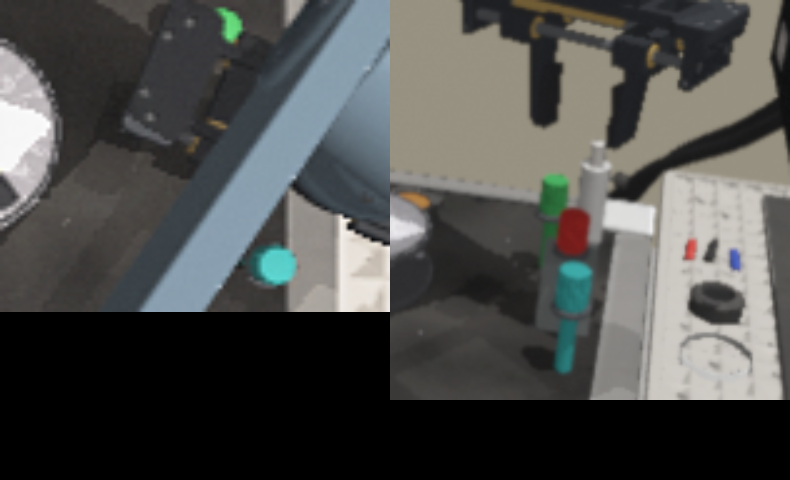

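The fingers straddle the red head: tips at crop (543,125) and (620,145), head at (573,232). Descend and grip.

```bash
J='python3 -m jog'; $J '[{"x":0,"y":-0.002,"z":0.03,"turn":0,"claw":120},{"x":0,"y":-0.002,"z":0.05,"turn":0,"claw":120},{"x":0,"y":-0.002,"z":0.054,"turn":0,"claw":120},{"x":0,"y":-0.002,"z":0.054,"turn":0,"claw":255},{"x":0,"y":-0.002,"z":0.054,"turn":0,"claw":255},{"x":0,"y":-0.002,"z":0.054,"turn":0,"claw":255},{"x":0,"y":-0.002,"z":0.054,"turn":0,"claw":255},{"x":0,"y":-0.002,"z":0.054,"turn":0,"claw":255}]' 30
```

```text
time: 4.05
eef_pos: [535.0, -265.5, 68.2]
orientation: [0.619, 3.079, -0.001]
force: [0.1, -0.5, 0.6]
gripper_width: 8.8
grasp_force: 0.0
```

```bash
python3 - <<'E'
from h import *
s=r.camera("side");save(s,"g2.png",(350,150,470,290),4)
st=r.read_state();print(st["gripper_width"],st["grasp_force"],st["force"])
E
```

```text
5.034713261181665 0.0 [ 0.06879563  0.08974925 -0.03849109]
```

View pics/g2.png

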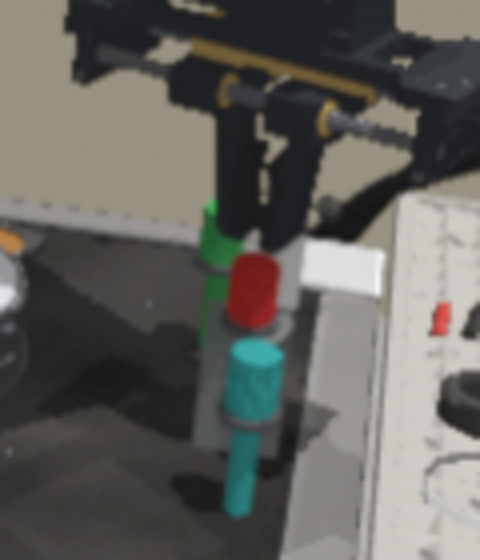

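The shut fingers' tips appear at crop (258,245), above or behind the red head (255,290), and hold nothing. I'll compare them with where the TCP should project.

```bash
cat >> h.py <<'E'
def proj(c,w):
    T=np.array(c["cam_to_world"]);p=T[:3,:3].T@(np.array(w,float)-T[:3,3]);p=p*[1,-1,-1]
    return cv2.projectPoints(p.reshape(1,3),np.zeros(3),np.zeros(3),np.array(c["camera_matrix"],float),np.array(c["distortion"],float))[0][0,0]
E
python3 - <<'E'
from h import *
np.set_printoptions(precision=1,suppress=True)
s=r.camera("side");t=r.camera("top")
st=r.read_state();e=np.array(st["eef_pos"]);print(e,st["gripper_width"])
for n,w in(("tcp",e),("tcp+19",e+[0,0,19]),("+45",e+[0,0,64]),("headtop",[535.5,-265.5,94]),("headbot",[535.5,-265.5,64]),("blockbot",[535.5,-265.5,0])): print(n,proj(s,w),(proj(s,w)-[350,150])*4,proj(t,w))
print(s["camera_matrix"],s["distortion"],np.array(s["cam_to_world"]))
save(t,"t2.png",(350,150,450,250),6)
E
```

```text
[ 534.7 -265.4   67.7] 0.0669667552747291
tcp [411.9 228.4] [247.5 313.6] [404.8 208.5]
tcp+19 [413.  219.6] [251.8 278.5] [406.4 208.2]
+45 [415.6 198.1] [262.4 192.2] [410.4 207.3]
headtop [413.5 216. ] [254.  264.1] [407.1 207.7]
headbot [411.8 229.9] [247.1 319.6] [404.5 208.2]
blockbot [408.3 257.9] [233.  431.7] [399.6 209.3]
[[411.7   0.  320.3]
 [  0.  411.7 197.1]
 [  0.    0.    1. ]] [-0.1  0.   0.   0.   0. ] [[   0.3    0.4   -0.9 -155.4]
 [  -1.     0.1   -0.3 -299.4]
 [   0.     0.9    0.4  463.3]
 [   0.     0.     0.     1. ]]
```

View pics/t2.png

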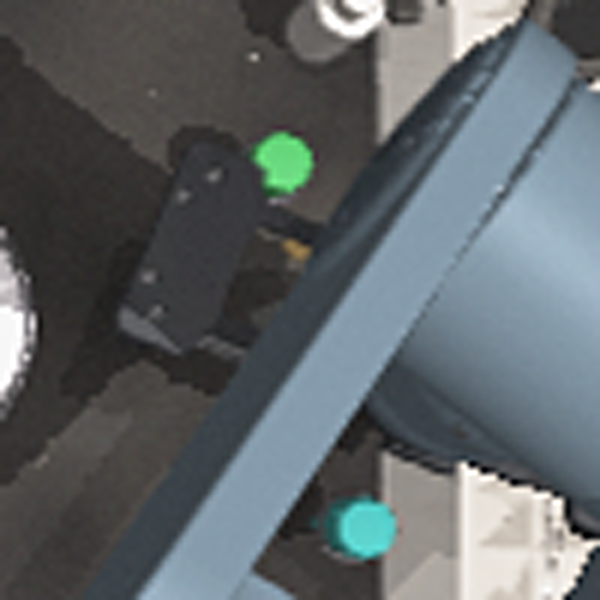

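```bash
python3 - <<'E'
from h import *
np.set_printoptions(precision=1,suppress=True)
s=r.camera("side");t=r.camera("top")
st=r.read_state();e=np.array(st["eef_pos"]);M=R.from_rotvec(st["orientation"]).as_matrix()
print(e,st["joint_positions"])
for z in(64,100,150): # body end corners, crop coords of t2 and g2
    for sx in(-1,1):
        w=e+M@np.array([sx*37.5,93.5,-z]); print(z,sx,"t2",(proj(t,w)-[350,150])*6,"g2",(proj(s,w)-[350,150])*4)
print("tip ray z=68",at_z(s,(414.5,211.5),68),at_z(s,(414.5,211.5),100))
# old pose tip
for sy in(-1,1):
    w=np.array([534.6,-262.7,120.9])+M@np.array([0,sy*23.3,0]);print("old tips",proj(s,w),"seen 401,180 / 432,187")
save(s,"s3.png",(330,60,530,240),4)
E
```

```text
[ 534.6 -265.3   67.5] [-0.7  0.4  1.7  0.   1.1 -1.8]
64 -1 t2 [159.2 145.3] g2 [132.4 112.9]
64 1 t2 [ 78.5 339.2] g2 [ 46.3 161.1]
100 -1 t2 [172.2 133.4] g2 [137.8  46. ]
100 1 t2 [ 88.5 334.6] g2 [50.3 90.6]
150 -1 t2 [192.1 115.2] g2 [145.6 -51.3]
150 1 t2 [103.7 327.6] g2 [ 56.1 -12.3]
tip ray z=68 [ 604.1 -263.    68. ] [ 542.6 -265.9  100. ]
old tips [425. 207.] seen 401,180 / 432,187
old tips [402.4 199.4] seen 401,180 / 432,187
```

View pics/s3.png

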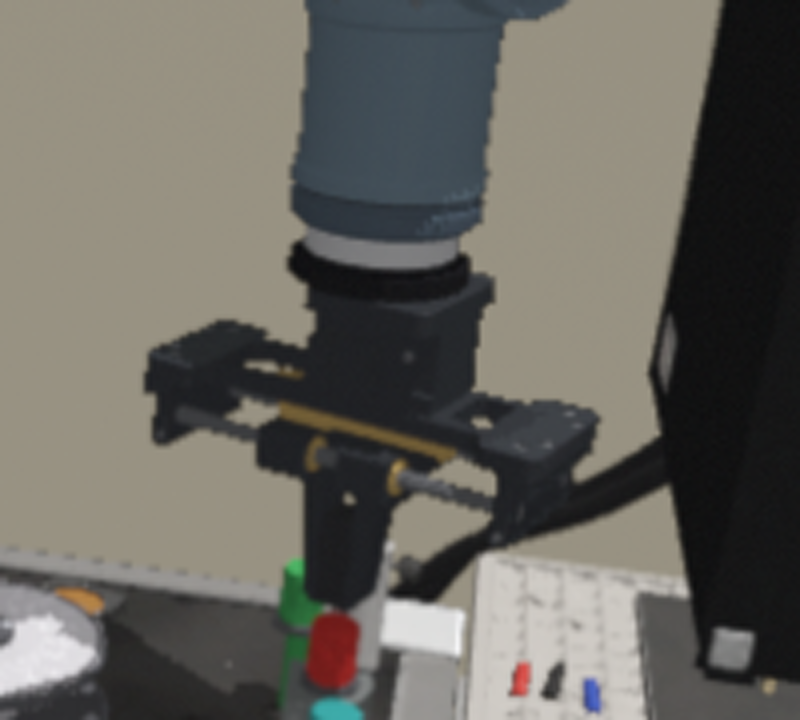

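The shut fingers end at s3 crop (345,605), image row 211, but the reported TCP projects to row 228. So the true fingertips are roughly 35–40 mm higher than reported and just above the head; xy agrees. The head and block project correctly. I'll open and descend further, watching force.

```bash
J='python3 -m jog'; $J '[{"x":0,"y":0,"z":0.0,"turn":0,"claw":120},{"x":0,"y":0,"z":0,"turn":0,"claw":120},{"x":0,"y":0,"z":0,"turn":0,"claw":120},{"x":0,"y":0,"z":0,"turn":0,"claw":120},{"x":0,"y":0,"z":0.01,"turn":0,"claw":120},{"x":0,"y":0,"z":0.02,"turn":0,"claw":120},{"x":0,"y":0,"z":0.025,"turn":0,"claw":120},{"x":0,"y":0,"z":0.025,"turn":0,"claw":120}]'
python3 - <<'E'
from h import *
print(r.grip_depth)
s=r.camera("side");save(s,"s4.png",(365,160,465,270),5)
E
```

```text
time: 5.1
eef_pos: [533.7, -264.5, 40.9]
orientation: [-0.619, -3.077, -0.002]
force: [0.5, -0.2, -0.0]
gripper_width: 46.5
grasp_force: 0.0
18.700000000000003
```

View pics/s4.png

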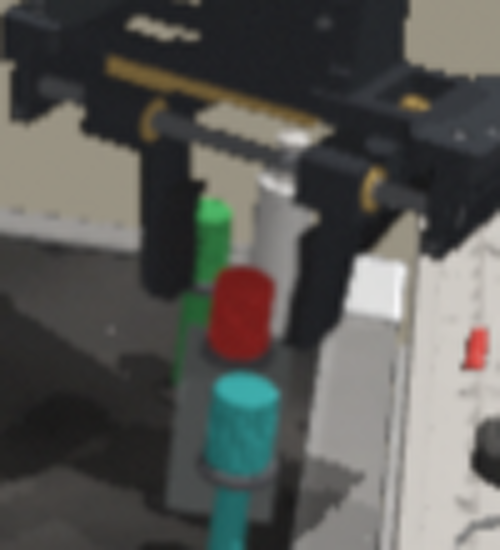

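The fingers now straddle the head: tips at crop (168,295) and (310,345), midpoint (239,320), against the head's centre (242,312). The offset is about 36 mm. Lower 6 mm and grip.

```bash
J='python3 -m jog'; $J '[{"x":0,"y":-0.001,"z":0.004,"turn":0,"claw":120},{"x":0,"y":-0.001,"z":0.007,"turn":0,"claw":200},{"x":0,"y":-0.001,"z":0.007,"turn":0,"claw":255},{"x":0,"y":-0.001,"z":0.007,"turn":0,"claw":255},{"x":0,"y":-0.001,"z":0.007,"turn":0,"claw":255},{"x":0,"y":-0.001,"z":0.007,"turn":0,"claw":255}]' 35; python3 -m jog '[{"x":0,"y":0,"z":0,"turn":0,"claw":255},{"x":0,"y":0,"z":0,"turn":0,"claw":255}]'
```

```text
time: 5.75
eef_pos: [534.3, -266.2, 35.7]
orientation: [0.619, 3.08, -0.0]
force: [0.1, -0.5, -0.7]
gripper_width: 20.8
grasp_force: 35.0
time: 5.95
eef_pos: [534.3, -266.2, 35.7]
orientation: [0.619, 3.08, -0.0]
force: [0.1, -0.3, -0.1]
gripper_width: 21.0
grasp_force: 35.0
```

Gripped. The pin tip is at reading z − 27.7. Lift.

```bash
python3 -m jog '[{"x":0,"y":0,"z":-0.02,"turn":0,"claw":255},{"x":0,"y":0,"z":-0.06,"turn":0,"claw":255},{"x":0,"y":0,"z":-0.085,"turn":0,"claw":255},{"x":0,"y":0,"z":-0.085,"turn":0,"claw":255}]'
python3 -c "
from h import *
s=r.read_state();print(s['force'],s['gripper_width'],tool([504.1,-75.3,118]))"
```

```text
time: 6.35
eef_pos: [536.8, -268.1, 125.1]
orientation: [0.618, 3.073, -0.006]
force: [1.7, -0.2, -1.3]
gripper_width: 20.5
grasp_force: 35.0
[ 1.66178623 -0.23438075 -1.26656612] 20.523884881961358 [104.65860464 165.18735056   5.89916998]
```

```bash
python3 -m jog '[{"x":0.030,"y":0.047,"z":0,"turn":0,"claw":255},{"x":0.06,"y":0.094,"z":0,"turn":0,"claw":255},{"x":0.085,"y":0.134,"z":0,"turn":0,"claw":255},{"x":0.105,"y":0.165,"z":0,"turn":0,"claw":255},{"x":0.105,"y":0.165,"z":0,"turn":0,"claw":255},{"x":0.105,"y":0.165,"z":0,"turn":0,"claw":255},{"x":0.105,"y":0.165,"z":0,"turn":0,"claw":255}]'
python3 - <<'E'
from h import *
np.set_printoptions(precision=1,suppress=True)
s=r.camera("side");t=r.camera("top")
print(tool([504.1,-75.3,118]))
e=np.array(r.read_state()["eef_pos"]);print("pin tip px",proj(s,[e[0]+1.2,e[1]+.7,e[2]-27.7]),proj(s,[e[0]+1.2,e[1]+.7,e[2]+24.3]),"slot",proj(s,[505.3,-74.6,70]))
a=cv2.resize(s["frame"][165:265,260:360],(500,500),interpolation=cv2.INTER_CUBIC);b=cv2.resize(t["frame"][180:260,280:340],(300,400),interpolation=cv2.INTER_CUBIC)
o=np.zeros((500,800,3),np.uint8);o[:,:500]=a;o[:400,500:]=b;cv2.imwrite("pics/s5.png",o[:,:,::-1])
E
```

```text
time: 7.05
eef_pos: [501.3, -74.2, 120.0]
orientation: [-0.62, -3.079, 0.0]
force: [0.1, 0.1, -2.1]
gripper_width: 20.7
grasp_force: 35.0
[-2.8  0.5  2.2]
pin tip px [310.3 209.4] [310.2 184.7] slot [311.1 219.1]
```

View pics/s5.png

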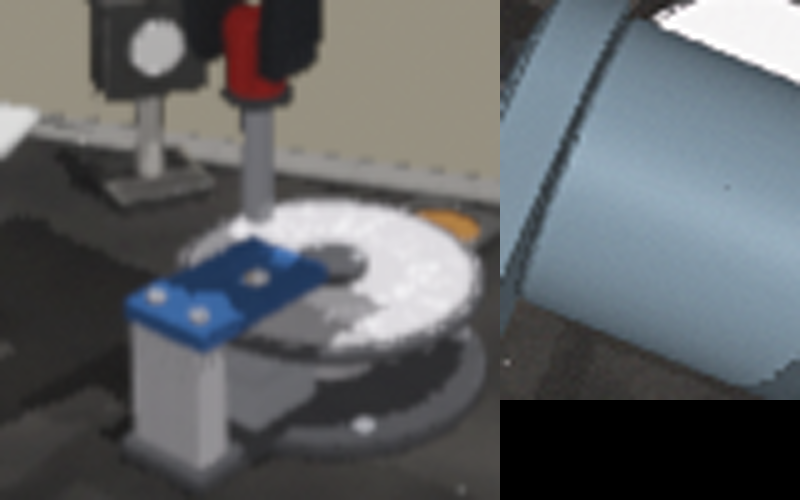

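The pin hangs upright, tip at crop (257,215), with the slot's opening at (257,276): lined up in column, with about 3 mm in x still to make up. Lower into the slot.

```bash
python3 -m jog '[{"x":-0.0026,"y":0.001,"z":0.0,"turn":0,"claw":255},{"x":-0.0026,"y":0.001,"z":0.01,"turn":0,"claw":255},{"x":-0.0026,"y":0.001,"z":0.018,"turn":0,"claw":255},{"x":-0.0026,"y":0.001,"z":0.022,"turn":0,"claw":255},{"x":-0.0026,"y":0.001,"z":0.025,"turn":0,"claw":255},{"x":-0.0026,"y":0.001,"z":0.027,"turn":0,"claw":255}]'; python3 -c "
from h import *
s=r.read_state();print(s['eef_pos'],s['force'],s['wrist_torque'])"
```

```text
time: 7.75
eef_pos: [503.7, -73.4, 93.1]
orientation: [-0.619, -3.079, -0.0]
force: [-0.0, 0.3, -1.5]
gripper_width: 20.9
grasp_force: 35.0
[503.74400953 -73.44098545  93.06561885] [-0.036397    0.32845692 -1.46017457] [0.03939143 0.01061163 0.01317188]
```

```bash
cat > f.py <<'E'
from h import *
np.set_printoptions(precision=2,suppress=True)
F=[];E=[]
for i in range(4):
    r.camera("top");s=r.read_state();F.append(s["force"]);E.append(s["eef_pos"])
M=R.from_rotvec(s["orientation"]).as_matrix();F=np.array(F)
print(s["time"],"eef",np.mean(E,0),"tip",np.mean(E,0)[2]-27.7,"force tool axes",F@M,"w",s["gripper_width"])
E
python3 -m jog '[{"x":0,"y":0,"z":0.002,"turn":0,"claw":255},{"x":0,"y":0,"z":0.004,"turn":0,"claw":255},{"x":0,"y":0,"z":0.006,"turn":0,"claw":255},{"x":0,"y":0,"z":0.008,"turn":0,"claw":255},{"x":0,"y":0,"z":0.01,"turn":0,"claw":255}]'; python3 f.py
```

```text
time: 8.25
eef_pos: [504.0, -73.5, 83.5]
orientation: [0.619, 3.08, -0.0]
force: [-0.7, 0.2, -0.4]
gripper_width: 21.0
grasp_force: 35.0
8.45 eef [503.83 -73.47  83.35] tip 55.64960934377926 force tool axes [[ 0.07  0.4   1.59]
 [ 0.38  0.47  1.29]
 [-0.16 -1.01  0.49]
 [ 0.02 -0.76  1.7 ]] w 20.938601928114142
```

```bash
python3 -m jog '[{"x":0,"y":0,"z":0.003,"turn":0,"claw":255},{"x":0,"y":0,"z":0.005,"turn":0,"claw":255},{"x":0,"y":0,"z":0.007,"turn":0,"claw":255},{"x":0,"y":0,"z":0.009,"turn":0,"claw":255},{"x":0,"y":0,"z":0.009,"turn":0,"claw":255}]'; sed -i 's/range(4)/range(10)/;s/F@M,/(F@M).mean(0),(F@M).std(0),/' f.py; python3 f.py
```

```text
time: 8.95
eef_pos: [504.1, -73.6, 74.5]
orientation: [0.619, 3.08, -0.0]
force: [-0.5, 0.6, 1.3]
gripper_width: 20.6
grasp_force: 35.0
9.45 eef [504.09 -73.6   74.69] tip 46.99480612203814 force tool axes [-0.26 -0.01 -0.77] [0.7  0.4  0.55] w 20.68055484484814
```

```bash
cat > w.py <<'E'
import sys
from h import *
def ang(c):
    f=cv2.cvtColor(c["frame"],cv2.COLOR_RGB2HSV).astype(int);m=(f[...,0]>18)&(f[...,0]<36)&(f[...,1]>90)&(f[...,2]>90)
    ys,xs=np.nonzero(m);P=[]
    for x,y in zip(xs,ys):
        if 285<x<365 and 195<y<255:
            p=at_z(c,(float(x),float(y)),50)[:2]-[546.6,-91.4]
            if 12<np.hypot(*p)<42:P.append(p)
    if len(P)<2:return None
    a=np.array(P).mean(0);return round(float(np.degrees(np.arctan2(a[1],a[0])-np.arctan2(16.8,-41.5))%360),0)
n=int(sys.argv[1]);o=[];F=[];E=[]
for i in range(n):
    c=r.camera("side");s=r.read_state();o.append(ang(c));F.append(s["force"]);E.append(s["eef_pos"][2])
M=R.from_rotvec(s["orientation"]).as_matrix()
print(s["time"],o,"F",np.round(np.mean(F,0)@M,2),"tip",np.mean(E)-27.7)
E
python3 w.py 12
```

```text
10.05 [101.0, 106.0, 115.0, 121.0, 128.0, 137.0, 141.0, 149.0, 155.0, 163.0, 171.0, 177.0] F [-0.07  0.49 -1.58] tip 46.95308201129521
```

```bash
python3 -m jog '[{"x":0,"y":0,"z":0.002,"turn":0,"claw":255},{"x":0,"y":0,"z":0.0035,"turn":0,"claw":255}]'; python3 w.py 7
```

```text
time: 10.25
eef_pos: [504.1, -73.6, 71.1]
orientation: [0.619, 3.08, -0.0]
force: [-0.1, 0.0, 2.0]
gripper_width: 20.7
grasp_force: 35.0
10.6 [200.0, 204.0, 208.0, 213.0, 216.0, 220.0, 225.0] F [-0.01 -0.12 -1.72] tip 43.25429008828664
```

```bash
python3 -m jog '[{"x":0,"y":0,"z":0.0015,"turn":0,"claw":255}]'; python3 w.py 7
```

```text
time: 10.7
eef_pos: [504.2, -73.6, 69.9]
orientation: [0.619, 3.079, -0.0]
force: [-0.0, 0.1, 4.6]
gripper_width: 21.0
grasp_force: 35.0
11.05 [236.0, 243.0, 245.0, 248.0, 248.0, 248.0, 250.0] F [-0.18 -0.25 -2.96] tip 41.911593063106224
```

```bash
python3 w.py 8
```

```text
11.45 [250.0, 252.0, 252.0, None, None, None, None, None] F [-0.41  0.04 -3.  ] tip 41.92498936042014
```

```bash
cat > ring.py <<'E'
import sys
from h import *
for i in range(int(sys.argv[1])):
    c=r.camera("side");g=c["frame"].astype(int).mean(2);row=[]
    a0=np.arctan2(16.8,-41.5)
    for d in range(200,361,8):
        a=a0+np.radians(d);u,v=proj(c,[546.6+45*np.cos(a),-91.4+45*np.sin(a),43]);row.append(int(g[int(round(v)),int(round(u))]))
    if i%int(sys.argv[2])==0: print(row)
s=r.read_state();print(s["time"],s["force"],s["eef_pos"][2]-27.7)
E
python3 ring.py 9 4
```

```text
[230, 224, 223, 225, 227, 233, 151, 109, 111, 78, 63, 60, 58, 58, 58, 58, 86, 108, 79, 90, 111]
[225, 233, 226, 235, 225, 225, 194, 109, 111, 78, 62, 60, 59, 58, 58, 59, 87, 107, 79, 90, 111]
[224, 222, 223, 223, 230, 225, 205, 110, 110, 78, 63, 60, 59, 58, 58, 58, 86, 108, 80, 89, 111]
11.9 [ 0.68968549 -0.36808797  3.22389945] 41.94302078021492
```

```bash
python3 -m jog '[{"x":0,"y":0,"z":-0.0005,"turn":0,"claw":255}]'; for i in 1 2 3 4; do python3 ring.py 10 9; done
```

```text
time: 12.0
eef_pos: [503.8, -73.5, 69.9]
orientation: [-0.619, -3.08, -0.0]
force: [1.0, -0.2, 1.9]
gripper_width: 20.7
grasp_force: 35.0
[232, 223, 227, 227, 226, 220, 202, 109, 111, 81, 64, 60, 59, 58, 58, 58, 86, 107, 80, 87, 111]
[222, 224, 233, 224, 227, 221, 198, 109, 111, 82, 65, 59, 59, 58, 58, 58, 86, 108, 79, 87, 110]
12.5 [ 1.20954109 -0.05847867  2.69589742] 42.33141640980931
[234, 223, 223, 229, 222, 226, 193, 110, 111, 81, 65, 60, 59, 58, 57, 57, 86, 107, 79, 87, 110]
[229, 222, 230, 225, 233, 222, 193, 109, 111, 81, 65, 60, 59, 58, 58, 59, 87, 107, 79, 90, 111]
13.0 [-0.26106746 -0.41851571  2.79147726] 42.348990147926045
[226, 223, 226, 233, 226, 219, 193, 109, 111, 81, 65, 60, 59, 59, 58, 58, 86, 108, 80, 91, 111]
[225, 223, 234, 234, 227, 226, 193, 109, 111, 80, 65, 60, 59, 58, 58, 58, 86, 108, 80, 90, 111]
13.5 [0.29493192 0.11192426 1.46946309] 42.36376144526213
[223, 228, 223, 223, 223, 229, 193, 110, 111, 80, 65, 60, 58, 58, 58, 58, 86, 107, 80, 90, 111]
[232, 224, 230, 226, 224, 229, 193, 110, 111, 81, 65, 60, 59, 58, 58, 58, 86, 107, 80, 82, 110]
14.0 [-0.36149458 -0.520998    2.54804118] 42.36706573362804
```

```bash
cat > ring2.py <<'E'
import sys
from h import *
p=None;o=[];F=[]
for i in range(int(sys.argv[1])):
    c=r.camera("side");g=c["frame"][195:250,315:365].astype(int).mean(2)
    if p is not None:o.append(round(float(np.abs(g-p).mean()),1))
    p=g;s=r.read_state();F.append(round(s["force"][2],1))
print(s["time"],o,F,np.mean(F),s["eef_pos"][2]-27.7)
E
python3 ring2.py 12;python3 ring2.py 12
```

```text
14.6 [6.5, 11.4, 1.7, 0.9, 0.8, 0.9, 0.9, 1.0, 0.9, 0.9, 1.0] [np.float64(-0.5), np.float64(-0.8), np.float64(-0.1), np.float64(0.3), np.float64(-1.4), np.float64(-0.6), np.float64(-1.0), np.float64(-0.8), np.float64(-1.1), np.float64(-2.4), np.float64(-1.6), np.float64(-2.3)] -1.0250000000000001 42.13899480349809
15.2 [0.9, 0.9, 0.9, 0.9, 0.9, 1.0, 0.9, 0.9, 0.9, 0.8, 0.8] [np.float64(-1.4), np.float64(-2.3), np.float64(-2.0), np.float64(-2.1), np.float64(-3.3), np.float64(-2.8), np.float64(-2.9), np.float64(-2.6), np.float64(-2.5), np.float64(-3.8), np.float64(-2.9), np.float64(-3.4)] -2.6666666666666665 42.27866900132443
```

The push vanished and the wheel stopped, so the pin has dropped into the hole. Push on towards home.

```bash
python3 -m jog '[{"x":0,"y":0,"z":0.003,"turn":0,"claw":255},{"x":0,"y":0,"z":0.006,"turn":0,"claw":255},{"x":0,"y":0,"z":0.009,"turn":0,"claw":255},{"x":0,"y":0,"z":0.011,"turn":0,"claw":255}]'; python3 ring2.py 4
```

```text
time: 15.6
eef_pos: [504.3, -73.6, 59.1]
orientation: [0.619, 3.079, -0.0]
force: [-0.9, -1.1, 1.3]
gripper_width: 20.6
grasp_force: 35.0
15.8 [1.2, 1.6, 1.2] [np.float64(1.0), np.float64(-0.9), np.float64(-1.2), np.float64(-2.3)] -0.85 31.220474591224484
```

```bash
python3 -m jog '[{"x":0,"y":0,"z":0.002,"turn":0,"claw":255},{"x":0,"y":0,"z":0.004,"turn":0,"claw":255},{"x":0,"y":0,"z":0.006,"turn":0,"claw":255}]'; python3 ring2.py 4
```

```text
time: 16.1
eef_pos: [504.0, -73.5, 53.0]
orientation: [0.619, 3.08, -0.0]
force: [0.3, 0.1, 1.7]
gripper_width: 20.9
grasp_force: 35.0
16.3 [1.1, 1.4, 1.1] [np.float64(0.9), np.float64(0.0), np.float64(-1.3), np.float64(-0.5)] -0.225 25.098861245018025
```

Tip at 25 mm, inside the foot socket. About 7 mm remain.

```bash
python3 -m jog '[{"x":0,"y":0,"z":0.002,"turn":0,"claw":255},{"x":0,"y":0,"z":0.004,"turn":0,"claw":255},{"x":0,"y":0,"z":0.006,"turn":0,"claw":255}]'; python3 ring2.py 4;  python3 -m jog '[{"x":0,"y":0,"z":0.001,"turn":0,"claw":255},{"x":0,"y":0,"z":0.0015,"turn":0,"claw":255}]'; python3 ring2.py 4
```

```text
time: 16.6
eef_pos: [504.0, -73.5, 47.0]
orientation: [0.619, 3.08, -0.0]
force: [0.9, -0.7, 1.6]
gripper_width: 20.7
grasp_force: 35.0
16.8 [1.2, 1.4, 1.2] [np.float64(1.8), np.float64(-1.1), np.float64(-0.8), np.float64(-1.4)] -0.375 19.13411796608141
time: 17.0
eef_pos: [504.0, -73.5, 45.6]
orientation: [0.619, 3.08, -0.0]
force: [-0.2, 0.7, 4.5]
gripper_width: 21.1
grasp_force: 35.0
17.2 [1.4, 1.0, 1.0] [np.float64(1.0), np.float64(0.7), np.float64(1.3), np.float64(0.8)] 0.95 17.950688783951943
```

```bash
python3 -m jog '[{"x":0,"y":0,"z":0.0005,"turn":0,"claw":255},{"x":0,"y":0,"z":0.001,"turn":0,"claw":255}]'; python3 ring2.py 4
```

```text
time: 17.4
eef_pos: [504.2, -73.6, 45.5]
orientation: [0.619, 3.08, -0.0]
force: [-4.2, 0.8, 13.8]
gripper_width: 20.9
grasp_force: 35.1
17.6 [1.1, 0.9, 1.0] [np.float64(10.0), np.float64(10.1), np.float64(10.9), np.float64(10.8)] 10.45 17.900849587790862
```

The collar is seated: 10 N with no further travel. Open and retreat.

```bash
python3 -m jog '[{"x":0,"y":0,"z":-0.0005,"turn":0,"claw":230},{"x":0,"y":0,"z":-0.0005,"turn":0,"claw":150},{"x":0,"y":0,"z":-0.0005,"turn":0,"claw":120},{"x":0,"y":0,"z":-0.0005,"turn":0,"claw":120},{"x":0,"y":0,"z":-0.0005,"turn":0,"claw":120}]' && python3 -m jog '[{"x":0,"y":0,"z":-0.02,"turn":0,"claw":120},{"x":0,"y":0,"z":-0.05,"turn":0,"claw":120},{"x":0,"y":0,"z":-0.1,"turn":0,"claw":120},{"x":0,"y":0,"z":-0.14,"turn":0,"claw":120},{"x":0,"y":0,"z":-0.14,"turn":0,"claw":120}]'
python3 - <<'E'
from h import *
s=r.camera("side");save(s,"fin.png",(180,140,380,290),4)
E
python3 ring2.py 6
```

```text
time: 18.1
eef_pos: [503.7, -73.4, 44.8]
orientation: [-0.619, -3.079, -0.0]
force: [-0.8, -0.3, -0.9]
gripper_width: 46.3
grasp_force: 0.0
time: 18.6
eef_pos: [507.8, -74.9, 191.4]
orientation: [0.617, 3.069, -0.003]
force: [0.9, -0.4, 0.5]
gripper_width: 46.8
grasp_force: 0.0
18.95 [0.6, 0.6, 0.6, 0.3, 0.9] [np.float64(-0.2), np.float64(0.1), np.float64(-0.6), np.float64(0.2), np.float64(0.3), np.float64(-0.0)] -0.033333333333333326 155.62108382541513
```

View pics/fin.png

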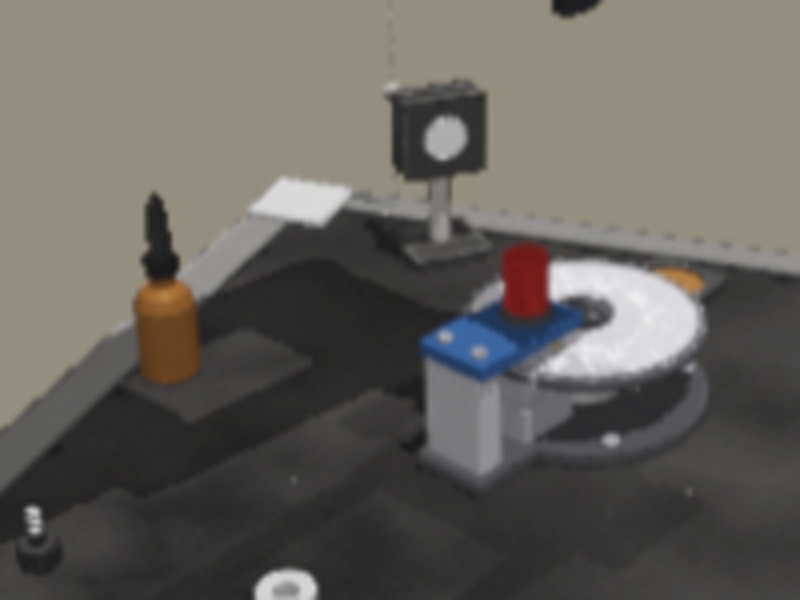

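The pin stands home in the gate: head at crop (525,280), collar flush at (527,312). The wheel is still. The bottle (168,320), mirror (440,130) and filter (680,280) are where they were, and the gripper is clear.

```bash
python3 -c "
from cell import r
print(r.finish_job())"
```

```text
the job is handed in; nothing more can be done
None
```

The job is handed in at about 19 s of the 58 s limit: the red pin is fully home with its collar down on the gate, the wheel is locked and still, the gripper is clear, and the bottle, mirror and filter look undisturbed.

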